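# Hold the pressing board on the hinge of a clay slab press

## Task

Let's get the pressing board back on the clay slab press: first take the wooden strip that lies through the gap of the press's hinge out of the way and leave it lying flat on the table, off the press. Then lift the pressing board (the taller one, with the hinge knuckle and battens) out of the drying rack and gently lower its knuckle between the two knuckles of the press, board upright and battens facing away from the bed, until the three holes line up so that I can push the pin straight through. Finish while holding the board there, still and clear of the bed - do not let go or rest it - and leave everything else where it is.

Things in the scene. Friction and masses are not known exactly. Their poses are not given: they have to be found in the camera images.
- press: Clay slab press, fixed: base board 225 (x) x 160 (y) mm, its flat top (bed) 30 mm above the table. Origin at table level under its middle; +x from lever end to hinge end. On the bed at the hinge end two fixed steel knuckles (tubes 20 mm outside, 11 mm bore, 28 mm long) with a 48 mm gap between. Lever end: fork 80 mm high, 52 wide, lever folded down on the table out to x = -255 mm.
- press_hinge (a point): Point on the pin line of the press hinge, mid-way in the 48 mm gap between the two fixed knuckles: 14 mm above the bed, 44 mm above the table, 82.5 mm along +x from the press origin. Axes as the press: y along the pin line, z up, -x towards the bed and lever.
- strip_center (a point): Centre of the loose wooden strip, 220 (its x) x 24 (y) x 8 (z) mm, 35 g; 4 mm above what it lies on. It starts flat on the bed, lengthwise along the press, running out through the hinge gap; this centre is then 50 to 60 mm from the hinge towards the lever.
- strip: The same loose strip, origin in the middle of its underside.
- board_knuckle (a point): Bore centre of the one hinge knuckle of the pressing board (steel tube 20 mm outside, 11 mm bore, 43 mm long, along y), under the middle of the board's lower edge, which is 15 mm above this point. z up the board, x from the smooth pressing face to the battened back. With the knuckle resting on the bed this point is 10 mm above the bed, 4 mm too low.
- board_center (a point): Centre of the loose pressing board: wooden panel 18 (x) x 150 (y) x 150 (z) mm, about 0.36 kg, axes as its knuckle, whose bore is 3 mm to -x and 90 mm below. Starts upright in the rack, knuckle down, lower edge 42 mm above the table, in either slot, with 1.5 mm play each side. Its top edge is 75 mm above this point; the upper 48 mm are bare on both faces, good to grip.
- board_back (a point): On the back of the pressing board, the outer face of the upper of two battens (90 x 20 mm, 14 mm thick). The other face is smooth, with a flat steel hinge leaf at its lower edge.
- press_board: The same pressing board as a body; origin at its knuckle's bore centre.
- rack: Wooden drying rack, fixed, 180 (x) x 136 (y) mm; side rails 42 mm high carry the boards' lower edges 60 mm either side of the middle; pairs of dowels, 97 mm high, form two slots, 50 mm either side of the middle along x. Boards lift straight up. Origin at table level under its middle.
- ware_board_center (a point): Bystander: centre of a lower, plain ware board 18 x 150 x 106 (high) mm in the rack's other slot, no hinge, no battens.
- spare_strip_center (a point): Bystander: centre of a second strip like the first, flat on the table.
- pin_mid (a point): Bystander: the bent end of the steel hinge pin, 7.5 mm thick, 135 mm long along its x, with a 32 mm bent end along y, flat on the table.
- paint_jar_mid (a point): Bystander: middle of a black paint jar, 52 mm across, 62 mm high.
- cup_mid (a point): Bystander: middle of a white cup, 66 mm across, 75 mm high.
- paint_bowl_mid (a point): Bystander: middle of a bowl, 124 mm across, 55 mm high.
- totem_mid (a point): Bystander: middle of a small twisted clay totem, 44 mm across, 108 mm high.
There are look-alikes about, which are no part of the job. What is shaped like the press_board but turquoise is not meant.

How it is judged:
By the outcome, as a careful person would: the job done as asked, in the order asked, and still so for the second after the job is handed in, while the arm keeps its last pose, push and grip.
It also fails if it takes over 70 s, if anything falls off the work surface, if the arm or the gripper's body presses on something with over 40 N, if the wrist force passes 120 N, or if a joint passes its speed limit or range.

## Robot

A 6-joint arm with a two-finger parallel gripper is mounted at the origin on the work surface. World frame = base frame: x ahead of the robot, y to its left, z up, the work surface at z = 0. Lengths are in mm, angles in rad, forces in N, time in s.
With the tool pointing down it reaches from about 275 to 825 mm from the base axis. Payload 4.9 kg.
Tool frame: the origin (TCP) lies at the very end of the fingers, on their centre line; the grasp point (between the pads) lies 19 mm behind it; z points along the fingers, y is the line along which they close (so a half turn about z gives the same grasp; the last joint's range is limited). The gripper opens to 85 mm and grips with 20 to 120 N. Pads are 22 mm wide; open, the fingers measure 114 mm over their backs; the gripper's body (76 mm by 85 mm) begins 54 mm behind the grasp point. The pads swing forward as they close: fully open they stand 13 mm farther back than shut.
Start: joints at [1.119, 0.326, -0.193, 1.052, 0, 1.437], TCP at [171.857, 522.478, 231.281] pointing down, gripper open.
Joint ranges: [-2.65, 2.65], [-0.97, 1.79], [-1.3, 1.35], [-1.93, 2.1], [-1.47, 1.37], [-3.14, 3.14]. Speed limits (rad/s): [2.57, 2.57, 3.14, 3.14, 3.14, 3.14].

## Interface

Orientations are given as [roll, pitch, yaw] about the fixed x, y, z axes, in that order (R = Rz(yaw) Ry(pitch) Rx(roll)).
In Python, from bench import bot, solve_ik, imaging gives the robot as it stands. Calls block until the motion is done:
- bot.move_ptp(position, orientation): joint-space move of the TCP to a pose.
- bot.movel(position, rot=None, max_speed=150, threshold=None): straight line of the TCP; rot=None keeps the orientation; max_speed is the mean speed in mm/s. With threshold (N) it stops when the force on the tool has changed by that much, and returns True; else False.
- bot.move_j(angles): joint-space move.
- bot.grip(opening, effort=None): opening from 0.0 (shut) to 1.0 (fully open); effort is the grip in N (None keeps the last); returns when the fingers have stopped.
- bot.dwell(seconds).
- solve_ik(position, orientation): joint angles nearest the present ones, or None.
- bot.get_state(): the state.
- imaging.capture(name): name is "side" or "top" or "wrist"; returns the picture (480x640x3 uint8, blue, green, red); there is no depth.
- imaging.camera_model(name): a dict with "K" (3x3 intrinsics, pixels), "position" and "rotation" of the camera in the world. Camera axes: x right, y up, looking along -z (the intrinsics and any distortion apply to the point x, -y, -z); pixel columns grow to the right and rows downward; lengths in mm; the calibration is good to about 2 mm. A picture is of the moment at which its call begins: read the wrist's pose just before it. camera_model takes no time and is no camera call; for the wrist camera it gives the pose at the moment of the call.
A pose or a line that the arm cannot do raises bot.IKError and nothing moves.
- bot.sign_off(): hands the job in; it is judged then, once.
The state is a dict: "t": time; "qpos": joint angles; "joint_velocities": joint speeds; "effort": joint torques, N m; "tcp_pos": TCP position; "orientation": TCP orientation; "contact_force": force on the tool from outside, world axes, zero at the start; "wrist_torque": the same for the moment, N m; "opening": opening from 0.0 (shut) to 1.0 (fully open); "gripper_force": force on a finger pad.
Only numpy, scipy, OpenCV 4.12 (cv2) and the standard library are available. Lean on these libraries where they do the work, as an engineer would, in place of code of your own. Each camera call takes 0.05 s, during which the arm holds its last target. There are 200 camera calls.

## Working session

There is one attempt and no reset: what is moved stays moved. The work goes in short steps, each a Python script; the robot and the scene stay as the last script left them, time stands still between calls to the robot, and variables do not carry over. Pictures are saved under pics/ and viewed, at most 10 in all, crops included, and the job is handed in when it is done.

```bash
ls; mkdir -p pics; python3 - <<'E'
from bench import bot, solve_ik, imaging
import cv2, numpy as np
np.set_printoptions(precision=3,suppress=True)
for n in ("top","side"):
    cv2.imwrite(f"pics/{n}0.png", imaging.capture(n)); m=imaging.camera_model(n); print(n,m)
s=bot.get_state(); print(s)
E
```

```text
pics
top {'K': array([[577.234,   0.   , 322.273],
       [  0.   , 577.234, 242.896],
       [  0.   ,   0.   ,   1.   ]]), 'position': array([ 320.611,  -71.695, 2023.455]), 'rotation': array([ 0.126, -0.006, -1.568])}
side {'K': array([[503.298,   0.   , 318.966],
       [  0.   , 503.298, 241.891],
       [  0.   ,   0.   ,   1.   ]]), 'position': array([  373.596, -1117.028,   778.052]), 'rotation': array([ 1.02 , -0.011, -0.177])}
{'t': 0.1, 'qpos': array([ 1.119,  0.327, -0.193,  1.052, -0.   ,  1.437]), 'joint_velocities': array([ 0.   , -0.003,  0.003, -0.001, -0.001,  0.   ]), 'effort': array([  0.   , -44.424,  26.304,   0.008,  -0.   ,  -0.   ]), 'tcp_pos': array([171.603, 521.981, 230.586]), 'orientation': array([-3.14 , -0.   ,  2.824]), 'contact_force': array([-1.341, -0.561, -0.228]), 'wrist_torque': array([-0.008,  0.039, -0.015]), 'gripper_force': 0.0, 'opening': 0.999162208370955}
```

View pics/top0.png

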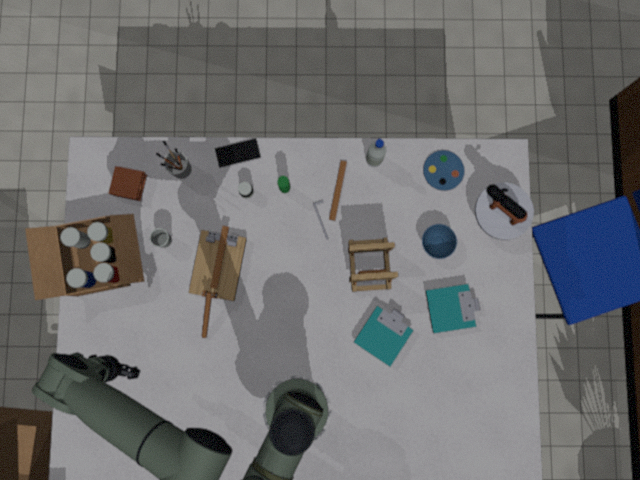

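View pics/side0.png

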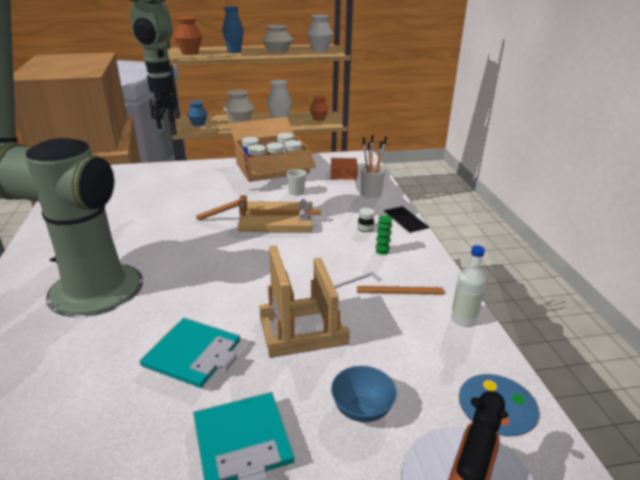

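The top view shows the press at (218,265) with its knuckles at (212,238) and (231,240). The rack is at (372,265), with the strip and pin at (338,190) and (320,218), and turquoise look-alikes at (385,335) and (452,308). In the side view the taller board is on the left, the robot side, at (280,290), and the lower one is at (325,300). Next I'll take coarse positions and then look from close up with the wrist camera.

```bash
cat > h.py <<'E'
from bench import bot, solve_ik, imaging
import cv2, numpy as np
from scipy.spatial.transform import Rotation as R
np.set_printoptions(precision=3,suppress=True)
def cam(n):
    m=imaging.camera_model(n); return np.array(m["K"]),np.array(m["position"]),R.from_euler('xyz',m["rotation"]).as_matrix()
def ray(c,uv):
    K,p,M=c; d=np.linalg.inv(K)@[uv[0],uv[1],1]; d=M@(d*[1,-1,-1]); return d/np.linalg.norm(d)
def onz(c,uv,z):
    d=ray(c,uv); return c[1]+d*(z-c[1][2])/d[2]
def proj(c,P):
    K,p,M=c; q=(M.T@(np.asarray(P,float)-p))*[1,-1,-1]; q=K@q; return q[:2]/q[2]
def tri(c1,u1,c2,u2):
    d1,d2=ray(c1,u1),ray(c2,u2); A=np.stack([d1,-d2],1)
    s=np.linalg.lstsq(A,c2[1]-c1[1],rcond=None)[0]; a,b=c1[1]+s[0]*d1,c2[1]+s[1]*d2
    return (a+b)/2,np.linalg.norm(a-b)
def st(): 
    s=bot.get_state(); print('t',round(s['t'],2),'tcp',s['tcp_pos'],'ori',s['orientation'],'F',s['contact_force'],'open',round(s['opening'],3),'gf',round(s['gripper_force'],1)); return s
E
python3 - <<'E'
from h import *
t=cam("top"); s=cam("side")
for n,uv,z in [("press c",(218,266),30),("knL",(212,238),54),("knR",(231,240),54),("leverend",(206,336),10),("c1",(200,232),30),("c2",(245,237),30),("c3",(236,300),30),("c4",(190,293),30),("rack lo board",(373,275),192),("hi",(373,245),148),("spare",(338,190),4)]:
    print(n,onz(t,uv,z))
print("base",proj(t,[0,0,0]))
w=cam("wrist"); st0=bot.get_state(); T=R.from_euler('xyz',st0['orientation']).as_matrix()
print("wrist cam in tcp",T.T@(w[1]-st0['tcp_pos']), T.T@w[2], w[0])
E
```

```text
press c [490.258 278.449  30.   ]
knL [584.7   297.331  54.   ]
knR [578.016 231.889  54.   ]
leverend [250.212 317.008  10.   ]
c1 [608.853 344.174  30.   ]
c2 [591.878 187.115  30.   ]
c3 [373.362 213.666  30.   ]
c4 [396.806 372.243  30.   ]
rack lo board [ 449.573 -242.731  192.   ]
hi [ 551.013 -247.615  148.   ]
spare [ 765.946 -137.732    4.   ]
base [297.612 410.507]
wrist cam in tcp [  68.045   -0.568 -143.174] [[-0.001  0.964  0.264]
 [ 1.     0.001 -0.   ]
 [-0.     0.264 -0.964]] [[418.575   0.    316.122]
 [  0.    418.575 237.93 ]
 [  0.      0.      1.   ]]
```

```bash
python3 - <<'E'
from h import *
bot.move_ptp([520,275,270],[np.pi,0,-0.12]); bot.dwell(0.3)
st(); c=cam("wrist"); im=imaging.capture("wrist"); cv2.imwrite("pics/w1.png",im); np.savez("w1.npz",K=c[0],p=c[1],M=c[2])
E
```

```text
t 3.81 tcp [519.939 275.064 269.973] ori [ 3.142  0.    -0.12 ] F [ 0.714  0.855 -0.731] open 1.005 gf 0.0
```

View pics/w1.png

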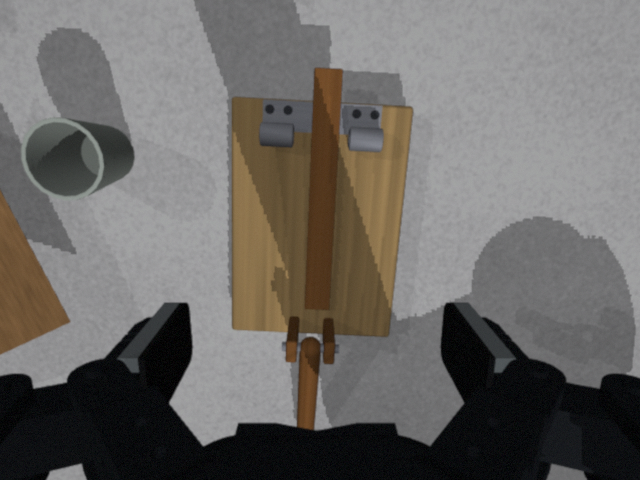

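The wrist view shows the press base with corners (233,97), (412,107), (388,336) and (233,329), and knuckles at (277,135) and (366,140). The strip runs from (329,69) to (317,309) through the gap, with the fork at (311,340).

```bash
python3 - <<'E'
from h import *
z=np.load("w1.npz"); c=(z['K'],z['p'],z['M'])
C=[onz(c,u,30)[:2] for u in [(233,97),(412,107),(388,336),(233,329)]]; print(np.array(C), np.mean(C,0))
d=(C[0]+C[1]-C[2]-C[3])/2; e=(C[0]-C[1]+C[3]-C[2])/2; print("sizes",np.linalg.norm(d),np.linalg.norm(e),"yaw",np.arctan2(d[1],d[0]),np.arctan2(-e[0],e[1]))
k=[onz(c,u,44)[:2] for u in [(261,134),(294,136),(348,139.5),(383,142)]]; k=np.array(k);print("kn",k,np.linalg.norm(np.diff(k,axis=0),axis=1)); e=k[0]-k[3]; print("yaw",np.arctan2(-e[0],e[1]),"hinge",k[1:3].mean(0),k.mean(0))
a=onz(c,(329,69.5),38)[:2];b=onz(c,(317,309),38)[:2]; print("strip",a,b,np.linalg.norm(a-b),(a+b)/2,np.arctan2(*(a-b)[::-1]))
E
```

```text
[[615.377 336.134]
 [588.396 182.214]
 [369.373 219.653]
 [395.961 374.483]] [492.277 278.121]
sizes 222.4705424641641 156.68111149475075 yaw -0.1711683827051386 -0.17179367846753354
kn [[581.73  314.982]
 [576.687 287.151]
 [568.219 241.483]
 [562.517 211.795]] [28.285 46.446 30.23 ]
yaw -0.18408373684840648 hinge [572.453 264.317] [572.288 263.853]
strip [626.648 251.148] [411.32 287.19] 218.32334100403122 [518.984 269.169] -0.16584299567474747
```

```bash
python3 - <<'E'
from h import *
o=[np.pi,0,-0.168]
bot.move_ptp([519,269.2,110],o)
bot.movel([519,269.2,33],max_speed=80); bot.grip(0.0,40); st()
bot.movel([519,269.2,110],max_speed=100); st()
bot.movel([480,70,110],max_speed=200)
bot.movel([480,70,15],max_speed=120)
print(bot.movel([480,70,2.5],max_speed=25,threshold=3)); st()
bot.grip(0.6); bot.movel([480,70,120],max_speed=150)
bot.move_ptp([360,-240,300],[np.pi,0,0]); bot.dwell(.2); st()
c=cam("wrist"); im=imaging.capture("wrist"); cv2.imwrite("pics/w2.png",im); np.savez("w2.npz",K=c[0],p=c[1],M=c[2])
cv2.imwrite("pics/top1.png",imaging.capture("top"));cv2.imwrite("pics/side1.png",imaging.capture("side"))
a=cv2.imread("pics/side1.png")[220:370,180:400]; a=cv2.resize(a,None,fx=2.5,fy=2.5,interpolation=3)
b=cv2.imread("pics/top1.png")[180:330,180:330]; b=cv2.resize(b,None,fx=2.5,fy=2.5)
E
```

```text
t 6.24 tcp [519.302 269.304  33.387] ori [-3.141 -0.001 -0.168] F [-1.127  0.28   2.888] open 0.261 gf 39.5
t 7.16 tcp [518.467 268.971 109.341] ori [ 3.141  0.001 -0.168] F [ 0.311 -1.036 -0.902] open 0.263 gf 39.2
True
t 9.75 tcp [480.064  69.949   3.361] ori [-3.142 -0.    -0.168] F [-1.251  0.116  4.076] open 0.263 gf 39.7
t 15.69 tcp [ 360.047 -239.963  299.979] ori [-3.142  0.     0.   ] F [-0.152 -0.308  0.44 ] open 0.598 gf 0.0
```

View pics/w2.png

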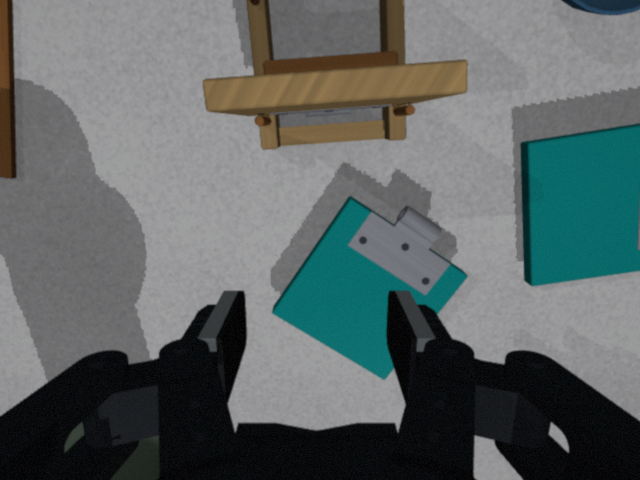

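The strip now lies on the table at the left edge. The near board's top edge runs from (205,95) to (467,75), with a brown batten peeking out on its far (+x) side at (330,62). Only a view from above the rack will compare both boards properly.

```bash
python3 - <<'E'
from h import *
bot.move_ptp([500,-243,330],[np.pi,0,0]); bot.dwell(.2); st()
c=cam("wrist"); im=imaging.capture("wrist"); cv2.imwrite("pics/w3.png",im); np.savez("w3.npz",K=c[0],p=c[1],M=c[2])
E
```

```text
t 16.67 tcp [ 498.925 -243.094  330.126] ori [-3.142  0.    -0.001] F [ 0.725 -0.596  1.158] open 0.601 gf 0.0
```

View pics/w3.png

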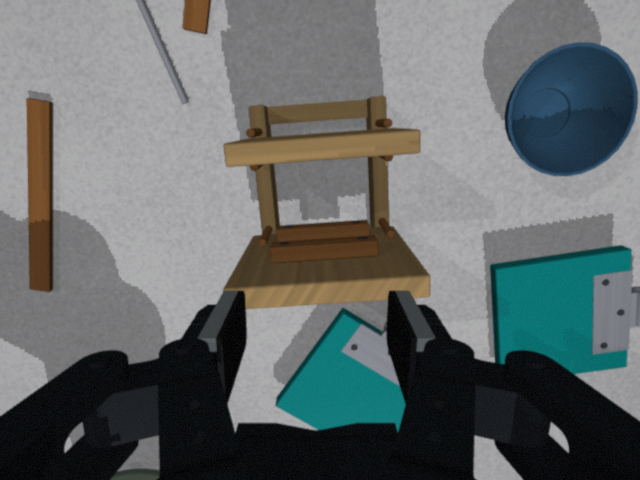

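Candidates: the tall tan board with two battens at (327,270), the low plain board at (322,148), and turquoise look-alikes at (345,380) and (565,310). The tall tan one fits, because it has battens, is higher and isn't turquoise. Its battens face +x (up in the image). I'll confirm in one enlarged crop.

```bash
python3 - <<'E'
from h import *
a=cv2.resize(cv2.imread("pics/w3.png")[215:315,200:450],None,fx=3,fy=3,interpolation=cv2.INTER_CUBIC)
b=cv2.resize(cv2.imread("pics/w2.png")[50:150,200:475],(750,273),interpolation=cv2.INTER_CUBIC)
cv2.imwrite("pics/crop1.png",np.vstack([a,b]))
E
```

```text
(no output)
```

View pics/crop1.png

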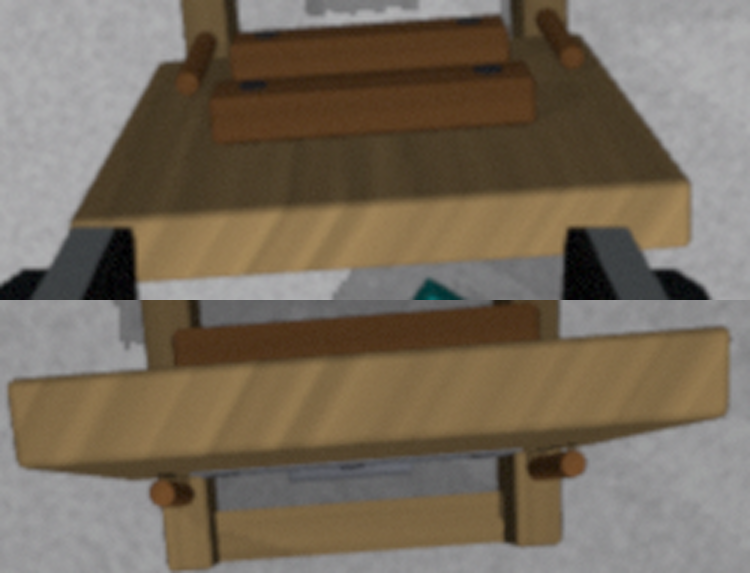

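The crop confirms it: a tan board with two battens on its +x face and steel leaf/knuckle below on the -x face. In w2 its top-face corners are (203.7,80.1), (466.6,60.3), (466.6,91.4) and (208,110.9).

```bash
python3 - <<'E'
from h import *
z=np.load("w2.npz"); c=(z['K'],z['p'],z['M'])
C=np.array([onz(c,u,192)[:2] for u in [(203.7,80.1),(466.6,60.3),(466.6,91.4),(208,110.9)]])
print(C,C.mean(0),np.linalg.norm(np.diff(C,axis=0),axis=1)); e=C[0]-C[1]+C[3]-C[2]; print("yaw",np.arctan2(-e[0],e[1]))
z=np.load("w3.npz"); c=(z['K'],z['p'],z['M'])
D=np.array([onz(c,u,192)[:2] for u in [(224,288.3),(430,276),(430,296.7)]]); print(D); e=D[0]-D[1]; print(np.arctan2(-e[0],e[1]), (D[0]+D[1])/2)
# dowels etc: tops z=97
E
```

```text
[[ 449.048 -176.665]
 [ 459.35  -323.898]
 [ 442.957 -325.455]
 [ 432.423 -177.944]] [ 445.945 -250.991] [147.594  16.466 147.887]
yaw 0.0705715356384244
[[ 449.695 -176.651]
 [ 458.926 -324.498]
 [ 442.957 -325.626]]
0.06235355661570127 [ 454.31  -250.575]
```

The board's top centre is at about (446,-251), yaw 0.066, which agrees across two views. The fit needs about 1 mm, so I'll measure the hinge from near in two opposed wrist views, which cancels camera bias.

```bash
python3 - <<'E'
from h import *
out=[]
for i,(yaw) in enumerate([-0.172,np.pi-0.172]):
    bot.move_ptp([573,264,150],[np.pi,0,yaw]); bot.dwell(.3); st()
    c=cam("wrist"); im=imaging.capture("wrist"); cv2.imwrite(f"pics/h{i}.png",im); np.savez(f"h{i}.npz",K=c[0],p=c[1],M=c[2])
    u=proj(c,[573,264,44]); print(u); x0,y0=int(u[0])-125,int(u[1])-48; print(x0,y0)
    out.append(cv2.resize(im[y0:y0+96,x0:x0+250],None,fx=3,fy=3,interpolation=cv2.INTER_CUBIC))
cv2.imwrite("pics/hm.png",np.vstack(out))
E
```

```text
t 21.32 tcp [573.039 263.927 150.03 ] ori [ 3.142 -0.    -0.172] F [-0.01  -0.196  0.125] open 0.601 gf 0.0
[315.564 233.75 ]
190 185
t 24.32 tcp [573.005 264.016 150.001] ori [3.142 0.    2.97 ] F [ 0.584  0.382 -0.455] open 0.6 gf 0.0
[316.708 237.637]
191 189
```

View pics/hm.png

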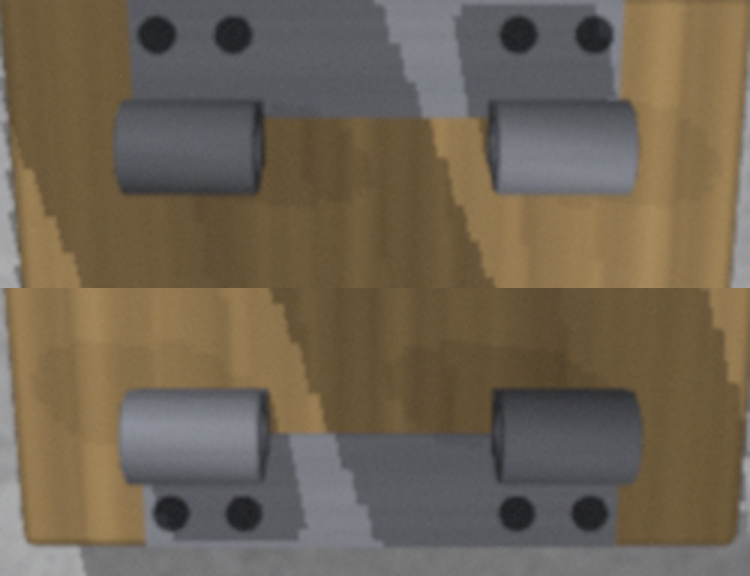

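In both enlarged views the tubes are level. In view 0 the gap middle is at (315.2,233.6), and in view 1 it is at (317.6,238.0).

```bash
python3 - <<'E'
from h import *
P=[]
for i,u in enumerate([(315.17,233.58),(317.58,238.0)]):
    z=np.load(f"h{i}.npz"); P.append(onz((z['K'],z['p'],z['M']),u,44))
print(P,np.mean(P,0))
for y in (np.pi/2,-np.pi/2):
  print(solve_ik([446,-251,152],[np.pi,0,.066+y]), solve_ik([575,263,169],[np.pi,0,-.172+y]), solve_ik([575,263,269],[np.pi,0,-.172+y]))
print(bot.get_state()['qpos'])
E
```

```text
[array([573.149, 264.22 ,  44.   ]), array([573.321, 264.49 ,  44.   ])] [573.235 264.355  44.   ]
[-0.657  0.326 -0.411  0.833  0.     0.848] [ 0.312  0.521 -0.054  0.996  0.     2.055] [0.312 0.464 0.112 1.219 0.    2.055]
[-0.657  0.326 -0.411  0.833  0.    -2.294] [ 0.312  0.521 -0.054  0.996  0.    -1.086] [ 0.312  0.464  0.112  1.219  0.    -1.086]
[ 0.315  0.534 -0.084  0.953  0.     0.487]
```

Hinge at (573.2,264.4), and both views agree to 0.3 mm. Next: grip the board and lift it straight up.

```bash
python3 - <<'E'
from h import *
o=[np.pi,0,.066+np.pi/2]
bot.movel([573,264,260],max_speed=250)
bot.move_ptp([446,-251,240],o)
bot.movel([446,-251,152],max_speed=90); bot.dwell(.1); st()
bot.grip(0.0,70); bot.dwell(.2); st()
bot.movel([446,-251,262],max_speed=80); bot.dwell(.3); st()
c=cam("wrist"); im=imaging.capture("wrist"); cv2.imwrite("pics/g1.png",im); np.savez("g1.npz",K=c[0],p=c[1],M=c[2])
E
```

```text
t 28.1 tcp [ 446.417 -251.311  152.651] ori [3.141 0.001 1.637] F [ 0.116  0.144 -0.315] open 0.598 gf 0.0
t 28.69 tcp [ 446.508 -251.241  152.413] ori [3.14  0.001 1.637] F [1.201 0.66  3.801] open 0.202 gf 69.2
t 30.52 tcp [ 445.894 -250.928  261.792] ori [-3.141 -0.     1.637] F [ 0.194 -0.045 -3.655] open 0.204 gf 68.7
```

View pics/g1.png

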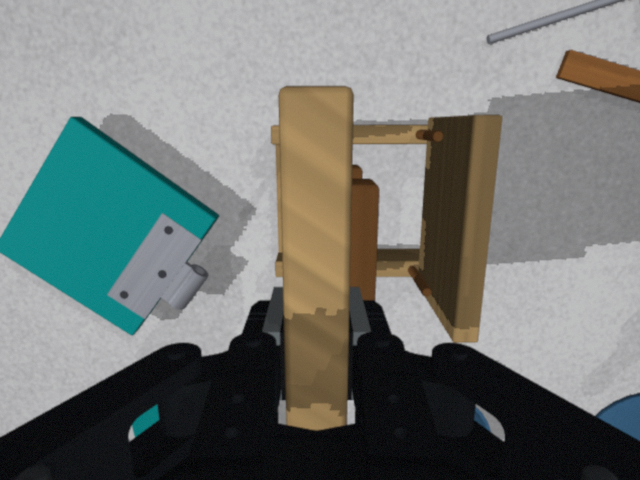

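The board is held. Its top face spans columns 280–352 with its near end at row 87, the battens are on the right (+x), and the ware board is undisturbed at (465,220).

```bash
python3 - <<'E'
from h import *
z=np.load("g1.npz"); c=(z['K'],z['p'],z['M']); T=R.from_euler('xyz',[np.pi,0,1.637]).as_matrix(); tcp=np.array([445.894,-250.928,261.792])
for h in (37,39.6,42):
  for u in [(280,89),(352,89),(316,87),(285,330),(349,330)]:
    print(h,u,T.T@(onz(c,u,tcp[2]+h)-tcp))
E
```

```text
37 (280, 89) [ 74.734  -9.837 -37.   ]
37 (352, 89) [ 74.721   7.424 -37.   ]
37 (316, 87) [ 75.18   -1.206 -37.   ]
37 (285, 330) [ 10.986  -9.937 -37.   ]
37 (349, 330) [ 10.979   7.981 -37.   ]
39.6 (280, 89) [ 74.54   -9.624 -39.6  ]
39.6 (352, 89) [ 74.527   7.215 -39.6  ]
39.6 (316, 87) [ 74.975  -1.204 -39.6  ]
39.6 (285, 330) [ 12.352  -9.721 -39.6  ]
39.6 (349, 330) [ 12.346   7.759 -39.6  ]
42 (280, 89) [ 74.361  -9.426 -42.   ]
42 (352, 89) [ 74.348   7.022 -42.   ]
42 (316, 87) [ 74.786  -1.201 -42.   ]
42 (285, 330) [ 13.613  -9.521 -42.   ]
42 (349, 330) [ 13.607   7.553 -42.   ]
```

```bash
python3 - <<'E'
from h import *
z=np.load("g1.npz"); c=(z['K'],z['p'],z['M']); T=R.from_euler('xyz',[np.pi,0,1.637]).as_matrix(); tcp=np.array([445.894,-250.928,261.792])
im=cv2.imread("pics/g1.png"); 
for r in (100,105,110,190,200,210,220,230,240):
  g=cv2.GaussianBlur(im,(3,3),0)[r-2:r+3].astype(float).mean(0); d=np.abs(np.diff(g,axis=0)).sum(1)
  p=[(i,round(d[i])) for i in range(260,400) if d[i]>12 and d[i]>=d[i-1] and d[i]>d[i+1]]; print(r,p)
for h in (8.4,):
  for u in [(378,185),(378,240),(378,290)]: print(u,T.T@(onz(c,u,tcp[2]-h)-tcp))
a=cv2.resize(im[80:310,255:405],None,fx=2.5,fy=2.5,interpolation=cv2.INTER_CUBIC)
# side view
s=imaging.capture("side"); cv2.imwrite("pics/s2.png",s); sc=cam("side"); u=proj(sc,tcp); print(u)
x0,y0=int(u[0])-50,int(u[1])-70; print(x0,y0)
b=cv2.resize(s[y0:y0+144,x0:x0+100],None,fx=4,fy=4,interpolation=cv2.INTER_CUBIC)
b=np.vstack([b,np.zeros((575-b.shape[0] if b.shape[0]<575 else 0,400,3),np.uint8)])[:575]
cv2.imwrite("pics/c2.png",np.hstack([a[:575],b]))
E
```

```text
100 [(277, 78), (347, 21), (350, 22), (353, 110)]
105 [(277, 80), (349, 23), (353, 114)]
110 [(278, 98), (349, 25), (353, 115)]
190 [(276, 56), (279, 17), (282, 18), (346, 21), (349, 29), (378, 122)]
200 [(268, 13), (276, 58), (282, 26), (349, 27), (378, 118)]
210 [(276, 56), (282, 21), (345, 23), (349, 31), (378, 126)]
220 [(277, 63), (282, 20), (345, 24), (348, 31), (377, 123)]
230 [(271, 14), (277, 61), (280, 18), (283, 18), (348, 32), (377, 119)]
240 [(277, 61), (283, 21), (348, 34), (376, 131)]
(378, 185) [45.179 21.23   8.4  ]
(378, 240) [24.453 22.024  8.4  ]
(378, 290) [ 4.271 22.798  8.4  ]
[275.442 235.007]
225 165
```

View pics/c2.png

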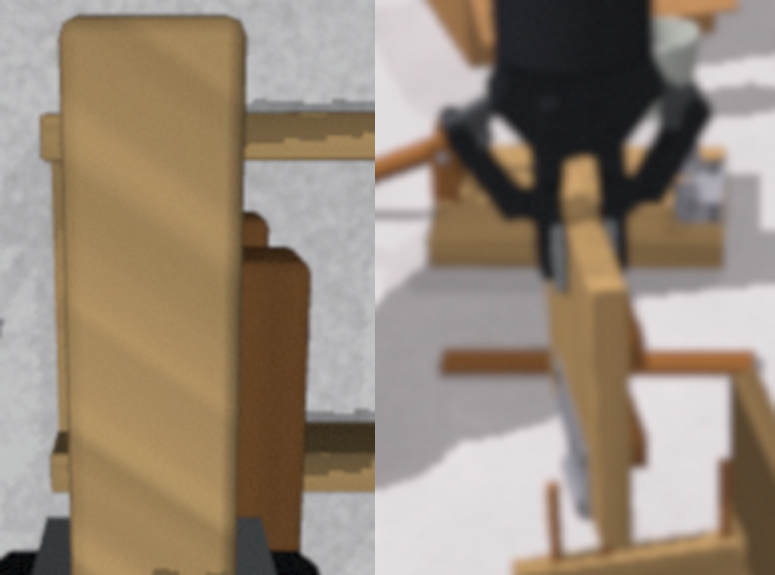

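Left: the board's top seen from the wrist camera, with the battens to the right. Right: the board hanging from the gripper with its end face roughly at columns 279–289 of the side view, knuckle at lower left. Next I'll measure its tilt about the pad axis from the end-face edges in the side picture.

```bash
cat > tilt.py <<'E'
from h import *
def tilt(im,tcp,T,lo=6,hi=12,verbose=True):
    sc=cam("side"); g=cv2.GaussianBlur(im,(3,3),0).astype(float)
    def edge(y,t,rows):   # board corner edge at tool (-75,y), tilted t about pad centre (z=-19), sampled at rows
        zz=np.linspace(-39.6,110,80); P=[]
        for z in zz:
            q=np.array([y,z+19]); c,s=np.cos(t),np.sin(t); yy,z2=c*q[0]-s*q[1],s*q[0]+c*q[1]
            P.append(proj(sc,tcp+T@[-75,yy,z2-19]))
        P=np.array(P); return np.interp(rows,P[:,1],P[:,0]),P
    for y in (-9,9):
        _,P=edge(y,0,[0]); rows=np.arange(int(P[:,1].min())+lo,int(P[:,1].max())-hi)
        e0=edge(y,0,rows)[0]; d=(edge(y,.01,rows)[0]-e0)/.01; m=[]
        for r,u in zip(rows,e0):
            x=np.arange(int(u)-4,int(u)+6); w=np.abs(g[r,x+1]-g[r,x-1]).sum(1); k=w.argmax()
            k=min(max(k,1),len(x)-2); a,b,c_=w[k-1:k+2]; m.append(x[k]+0.5*(a-c_)/(a-2*b+c_+1e-9))
        m=np.array(m); res=m-e0; ok=np.abs(res-np.median(res))<1.0
        for _ in range(3):
            A=np.stack([d,np.ones_like(d)],1); sol=np.linalg.lstsq(A[ok],res[ok],rcond=None)[0]; rr=res-A@sol; ok=np.abs(rr)<0.5
        print("edge",y,"rows",rows[0],rows[-1],"n",ok.sum(),"tilt deg",np.degrees(sol[0]),"shift px",sol[1],"rms",rr[ok].std(),"res",res[::8])
if __name__=="__main__":
    tilt(cv2.imread("pics/s2.png"),np.array([445.894,-250.928,261.792]),R.from_euler('xyz',[np.pi,0,1.637]).as_matrix())
E
python3 tilt.py
```

```text
edge -9 rows 243 288 n 9 tilt deg -2.1762521404539226 shift px -3.9842534857200484 rms 0.13996613813883935 res [ 2.156e+00  1.897e+00  1.200e+10 -3.122e+00 -2.814e+00 -1.603e+01]
edge 9 rows 242 287 n 14 tilt deg 1.8712845567223868 shift px 2.7291600777283884 rms 0.27090023107797717 res [ 2.742 -1.549  1.543  2.45   6.81   1.214]
```

```bash
python3 - <<'E'
from h import *
bot.movel([446,-251,285],max_speed=100)
o=[np.pi,0,-.172+np.pi/2]
bot.movel([576.2,263.9,285],rot=o,max_speed=160)
bot.movel([576.2,263.9,229],max_speed=90); bot.dwell(.4)
s=st(); np.save("tcp.npy",np.r_[s['tcp_pos'],s['orientation']])
ims=np.mean([imaging.capture("side").astype(float) for _ in range(4)],0).astype(np.uint8)
cv2.imwrite("pics/s3.png",ims); sc=cam("side")
tcp=s['tcp_pos']; T=R.from_euler('xyz',s['orientation']).as_matrix()
for n,p in [("topL",[-75,-9,-39.6]),("topR",[-75,9,-39.6]),("botL",[-75,-9,110.4]),("botR",[-75,9,110.4]),("kn end",[-21.5,-3,125.4])]: print(n,proj(sc,tcp+T@np.array(p)))
Rz=R.from_euler('z',-.172).as_matrix(); h=np.array([573.235,264.355,44])
for p in ([0,-24,0],[0,-52,0]): print("fixed kn",proj(sc,h+Rz@np.array(p)))
u=proj(sc,tcp+T@np.array([-75,0,40])); x0,y0=int(u[0])-45,int(u[1])-40; print(x0,y0)
cv2.imwrite("pics/c3.png",cv2.resize(ims[y0:y0+84,x0:x0+100],None,fx=7,fy=7,interpolation=cv2.INTER_CUBIC))
E
```

```text
t 35.64 tcp [576.307 263.944 229.265] ori [ 3.141 -0.     1.399] F [ 0.183 -0.15  -3.136] open 0.197 gf 68.6
topL [297.993 148.713]
topR [304.508 148.766]
botL [298.567 197.46 ]
botR [304.733 197.505]
kn end [301.123 194.   ]
fixed kn [301.201 211.884]
fixed kn [300.97  216.242]
256 135
```

View pics/c3.png

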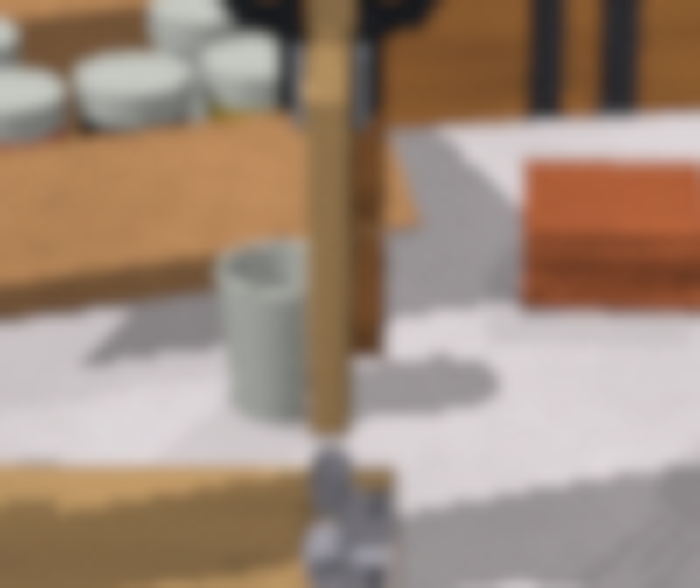

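The board is seen almost edge-on: end face at crop columns 307–350, battens on the right, board knuckle at (331,480), and the fixed knuckle beneath it at (325,545). Next are sub-pixel edges for tilt and offset.

```bash
python3 - <<'E'
from h import *
im=cv2.imread("pics/s3.png").astype(float); g=cv2.GaussianBlur(im,(0,0),.6)
def sub(r,a,b):
    x=np.arange(a,b); w=np.abs(g[r,x+1]-g[r,x-1]).sum(1); k=w[1:-1].argmax()+1; p,q,s=w[k-1:k+2]
    return round(x[k]+.5*(p-s)/(p-2*q+s-1e-9),2)
for r in range(154,222,2): print(r,"L",sub(r,296,304),"R",sub(r,303,310),"bat",sub(r,307,315))
print(im[198:220,296:314].mean(2).astype(int))
hsv=cv2.cvtColor(im.astype(np.uint8),cv2.COLOR_BGR2HSV); print(hsv[194:220,296:314,1])
E
```

```text
154 L 299.07 R 305.08 bat 310.8
156 L 299.41 R 305.07 bat 310.73
158 L 299.4 R 304.99 bat 310.77
160 L 299.32 R 305.0 bat 310.73
162 L 299.31 R 305.13 bat 310.67
164 L 299.27 R 305.17 bat 310.39
166 L 299.38 R 305.02 bat 310.26
168 L 299.7 R 304.96 bat 310.23
170 L 299.83 R 305.1 bat 310.46
172 L 299.85 R 305.09 bat 310.66
174 L 299.84 R 305.14 bat 310.59
176 L 299.55 R 305.06 bat 310.53
178 L 299.13 R 304.95 bat 310.56
180 L 299.13 R 304.88 bat 310.72
182 L 299.17 R 305.02 bat 310.42
184 L 299.38 R 304.77 bat 310.34
186 L 299.37 R 306.08 bat 310.95
188 L 299.29 R 305.96 bat 309.3
190 L 299.5 R 305.98 bat 309.44
192 L 299.77 R 306.01 bat 309.78
194 L 299.89 R 306.02 bat 313.27
196 L 299.95 R 305.61 bat 309.69
198 L 300.53 R 305.09 bat 309.11
200 L 300.23 R 305.42 bat 311.84
202 L 299.72 R 305.74 bat 312.0
204 L 299.72 R 305.83 bat 311.99
206 L 299.97 R 307.94 bat 311.92
208 L 300.39 R 307.79 bat 311.95
210 L 299.82 R 303.8 bat 312.58
212 L 299.18 R 303.51 bat 313.21
214 L 298.32 R 306.17 bat 309.54
216 L 299.35 R 305.22 bat 310.57
218 L 299.69 R 307.43 bat 310.44
220 L 299.99 R 307.3
[... 2914 characters left out ...]
 13  13  13   9  10   9]
 [120 116  98  55  16  10  13  13  15  15  15  13  13  13  11  10  12   9]
 [119 116  90  41  12  14  14  15  15  14  15  14  14  14  12  10  13  13]
 [118 113  84  34  10  14  15  14  15  16  15  14  14  12  10  10  14  12]
 [118 113  86  37  11  12  17  15  14  16  15  15  15  15  10  10  14  12]
 [118 114  94  53  15  14  15  16  16  15  16  16  14  13  11  10  14  12]
 [119 116 104  71  28  11  16  16  14  16  15  15  15  14   9  11  16  12]
 [119 118 109  84  44  11  15  13  15  15  13  13  15  13   9  14  14  12]
 [118 118 114  96  59  16  13  12  13  13  13  11  12  13   9  13  16  12]
 [120 119 117 106  75  39  20  16  14  16  16  17  22  25  21  20  21  14]]
```

Tilt is about zero: the end-face edges are parallel to the prediction and the batten position is consistent. The panel sits about 0.5–1 mm short in x relative to the fixed knuckles. I'll correct x by 0.6 mm, lower it guarded, feel the bed lightly for exact z, then rise 4 mm.

```bash
python3 - <<'E'
from h import *
x,y=576.8,263.8
print(bot.movel([x,y,200],max_speed=60)); bot.dwell(.2); st()
a=bot.movel([x,y,174],max_speed=22,threshold=5); s=st(); print(a)
if not a:
    a=bot.movel([x,y,161],max_speed=8,threshold=3); s=st(); print(a)
E
```

```text
False
t 36.67 tcp [577.116 263.915 200.515] ori [ 3.141 -0.     1.399] F [ 0.223 -0.257 -3.677] open 0.198 gf 68.6
t 38.01 tcp [576.913 263.852 174.198] ori [ 3.141 -0.     1.399] F [-0.431 -0.44  -3.881] open 0.205 gf 68.6
False
t 39.08 tcp [576.848 263.776 165.02 ] ori [3.142 0.    1.399] F [0.595 0.287 4.762] open 0.205 gf 69.9
True
```

```bash
python3 - <<'E'
from h import *
bot.movel([576.8,263.8,169.2],max_speed=8); bot.dwell(.6); s=st()
e=169.25-s['tcp_pos'][2]
if abs(e)>.25: bot.movel([576.8,263.8,169.2+e],max_speed=8); bot.dwell(.6); s=st()
im=imaging.capture("side"); hsv=cv2.cvtColor(im,cv2.COLOR_BGR2HSV)
sc=cam("side"); T=R.from_euler('xyz',s['orientation']).as_matrix()
for p in ([-75,-9,110],[-75,9,110],[-75,0,-39.6]): print(proj(sc,s['tcp_pos']+T@np.array(p)))
g=cv2.GaussianBlur(im,(0,0),.6).astype(float)
def sub(r,a,b):
    x=np.arange(a,b); w=np.abs(g[r,x+1]-g[r,x-1]).sum(1); k=w[1:-1].argmax()+1; p,q,t=w[k-1:k+2]
    return round(x[k]+.5*(p-t)/(p-2*q+t-1e-9),2)
for r in range(172,214,4): print(r,sub(r,296,304),sub(r,303,310))
# near fixed-knuckle left silhouette by saturation
for r in range(211,218): print(r,hsv[r,295:304,1])
t=imaging.capture("top"); h=cv2.cvtColor(t,cv2.COLOR_BGR2HSV); tc=cam("top")
m=cv2.inRange(h,(4,110,60),(16,255,255)); n,l,stt,ce=cv2.connectedComponentsWithStats(m)
for i in range(1,n):
    if stt[i,4]>60: print(stt[i],onz(tc,ce[i],8))
E
```

```text
t 40.6 tcp [576.768 263.806 169.211] ori [-3.138  0.002  1.399] F [-0.537  0.422 -2.855] open 0.2 gf 68.7
[298.789 215.421]
[304.829 215.483]
[301.63  168.852]
172 299.61 305.19
176 299.61 305.36
180 299.36 305.45
184 299.42 305.64
188 299.42 305.31
192 299.56 305.32
196 300.06 305.18
200 300.05 305.61
204 297.7 305.28
208 299.89 305.74
212 298.34 305.86
211 [119 120 114  95  72  77 100 115 121]
212 [119 117 112  96  72  79 101 116 118]
213 [118 118 114  93  72  75  98 113 118]
214 [119 117 115  95  66  64  86 104 110]
215 [119 118 114  99  69  49  55  69  74]
216 [120 118 116 103  74  38  20  17  20]
217 [117 119 117 107  84  44  13  11  11]
[330 162  16  58 279] [ 764.507 -135.419    8.   ]
[109 167  37  33 907] [786.794 611.85    8.   ]
[491 201  36  23 157] [ 686.789 -738.46     8.   ]
[270 239  16  61 299] [482.935  73.571   8.   ]
```

Board and fixed knuckles now show the same side-view offset, within noise. The strip lies on the table at (483,74). The board is held 4 mm above the bed-touch height.

```bash
python3 - <<'E'
from h import *
bot.dwell(.5); s=st(); print(np.abs(s['joint_velocities']).max()); print(bot.sign_off())
E
```

```text
t 41.2 tcp [576.823 263.787 169.208] ori [-3.138  0.002  1.399] F [ 0.355 -0.776 -4.089] open 0.2 gf 68.7
0.0015204128503430803
the job is handed in; nothing more can be done
None
```

I handed the job in at 41 s: the strip lies flat on the table clear of the press, and the arm is holding the board upright and still, battens away from the bed, about 4 mm above where its knuckle touched the bed; the three holes should line up within about 1 mm, though I checked that by measurement only, not by viewing a final picture.

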